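Turn the back-to-front parts caddy round in its case

ROBOT

A 7-joint arm with a two-finger parallel gripper is mounted at the origin on a cart in front of the work surface, level with it; the furniture and walls round the work are solid. World frame = base frame: x ahead of the robot, y to its left, z up, the work surface at z = 0. Lengths are in mm, angles in rad, forces in N, time in s.
With the tool pointing down it reaches from about 350 to 900 mm from the base axis. Payload 7.2 kg.
Tool frame: the origin (TCP) lies at the very end of the fingers, on their centre line; the grasp point (between the pads) lies 19 mm behind it; z points along the fingers, y is the line along which they close (so a half turn about z gives the same grasp; the last joint's range is limited). The gripper opens to 85 mm and grips with 20 to 120 N. Pads are 22 mm wide; open, the fingers measure 114 mm over their backs; the gripper's body (76 mm by 85 mm) begins 54 mm behind the grasp point. The pads swing forward as they close: fully open they stand 13 mm farther back than shut.
Start: joints at [-1.283, 0.411, -0.013, 1.596, 0.006, 1.134, -0.082], TCP at [217.722, 585.855, 231.297] pointing down, gripper open.
Joint ranges: [-2.95, 2.95], [-0.29, 1.99], [-1.47, 1.44], [0.14, 2.54], [-1.03, 4.17], [0.13, 1.85], [-2.86, 2.86]. Speed limits (rad/s): [2.39, 2.39, 3.01, 3.01, 3.14, 3.14, 3.14].

INTERFACE

Orientations are given as [roll, pitch, yaw] about the fixed x, y, z axes, in that order (R = Rz(yaw) Ry(pitch) Rx(roll)).
In Python, from plant import r, hand, vision gives the robot as it stands. The module is installed in compiled form; this text tells all that it offers. Calls block until the motion is done:
- r.reach(position, orientation): joint-space move of the TCP to a pose.
- r.move_l(position, v=150, rot=None): straight line of the TCP; rot=None keeps the orientation; v is the mean speed in mm/s.
- r.set_joints(angles): joint-space move.
- hand.set_gripper(opening, newtons=None): opening from 0.0 (shut) to 1.0 (fully open); newtons is the grip in N (None keeps the last); returns when the fingers have stopped.
- r.sleep(seconds).
- r.ik(position, orientation): joint angles nearest the present ones, or None.
- r.observe(): the state.
- vision.capture(name): name is "side" or "top"; returns a dict with "image" (384x512x3 uint8, red, green, blue), "fx", "fy", "cx", "cy" (pixels), "eye" and "rotation" of the camera in the world. Camera axes: x right, y up, looking along -z (the intrinsics and any distortion apply to the point x, -y, -z); pixel columns grow to the right and rows downward; lengths in mm; the calibration is good to about 2 mm. A picture is of the moment at which its call begins. There is no depth.
A pose or a line that the arm cannot do raises r.Unreachable and nothing moves.
- r.finish_job(): hands the job in; it is judged then, once.
The state is a dict: "clock": time; "qpos": joint angles; "joint_velocities": joint speeds; "tau": joint torques, N m; "tcp_pos": TCP position; "orientation": TCP orientation; "force": force on the tool from outside, world axes, zero at the start; "torque": the same for the moment, N m; "width": opening from 0.0 (shut) to 1.0 (fully open); "grip_force": force on a finger pad.
Only numpy, scipy, OpenCV 4.12 (cv2) and the standard library are available. Lean on these libraries where they do the work, as an engineer would, in place of code of your own. Each camera call takes 0.05 s, during which the arm holds its last target. There are 200 camera calls.

TASK

Two small parts caddies with an upright wooden grip stand in identical wooden cases on the bench, and one of them was put in back to front: its open end is against the closed end of its case. Lift that caddy clear by its grip, turn it half round and set it fully down in the same case again, so that its open end faces the cut-out with the brass chute and parts can be swept out. Leave the other caddy, which is already the right way round, in its case.

Things in the scene. Friction and masses are not known exactly. Their poses are not given: they have to be found in the camera images.
- case: Open wooden case, fixed to the bench, that holds the caddy to be turned. Outside 139 x 87 mm (x, y), walls 9 mm thick and about 37 mm high with an outward-bevelled rim, floor 6 mm thick, inside 121 x 69 mm. Origin at the centre of its underside on the bench; z up. The +x end has a 45 mm wide cut-out with a brass chute plate that juts 22 mm out; the -x end is closed. The caddy's seat is the case floor, 6 mm above this origin, centred on it.
- caddy: Aluminium tray in the case, back to front, 116 x 64 mm, 0.13 to 0.25 kg, with 2.5 mm of play on each side. Origin: centre of its underside; z up. Side walls 34 mm high; -x end wall 46 mm high; +x end open. A thin divider runs along x. Above the centre stands a wooden grip bar, 60 mm along x, 14 mm thick along y, 50 to 76 mm above the origin: pinch it across y.
- caddy_open_end (a point): Middle of the bottom edge of the caddy's open end, 58 mm along +x of the caddy's origin.
- spare_caddy: The other caddy, of the same shape, size and frame, right way round in its own identical fixed case (its axes agree with that case's axes), 20 to 40 cm from the first on its left or right. Not to be lifted out or turned.

How it is judged (in metres and radians):
On the way:
1. the back-to-front caddy is lifted clear of its case (z of caddy in the frame of case above 0.04 m), for 0.1 s.
At the end, for the whole second after the job is handed in: The caddy rests in its own case with its open end at the cut-out: its centre within 12 mm of the case's centre, its long axis within 10 degrees of the case's, its underside at most 6 mm above the case floor, upright within 7 degrees, at rest; the other caddy is still in its place (x of caddy_open_end in the frame of case above 0.045 m and horizontal distance between caddy and case below 0.012 m and angle between the x axis of caddy and the x axis of case, either way round below 0.175 rad and z of caddy in the frame of case below 0.012 m and angle between caddy's own z axis and vertical below 0.12 rad and linear speed of caddy below 0.02 m/s); the robot touches nothing.
It fails at once if the other caddy is moved by more than 20 mm (distance of spare_caddy from where it was at the start of the episode above 0.02 m).
It also fails if it takes over 42 s, if anything falls off the work surface, if the arm or the gripper's body presses on something with over 40 N, if the wrist force passes 120 N, or if a joint passes its speed limit or range.

## Working session

There is one attempt and no reset: what is moved stays moved. The work goes in short steps, each a Python script; the robot and the scene stay as the last script left them, time stands still between calls to the robot, and variables do not carry over. Pictures are saved under pics/ and viewed, at most 10 in all, crops included, and the job is handed in when it is done.

```bash
mkdir -p pics; python3 - <<'E'
from plant import r,hand,vision
import cv2,numpy as np
for n in("top","side"):
    c=vision.capture(n); cv2.imwrite(f"pics/{n}0.png",cv2.resize(c["image"][:,:,::-1],(800,600),interpolation=cv2.INTER_CUBIC))
    print(n,{k:(np.round(v,4).tolist() if not isinstance(v,dict) else v) for k,v in c.items() if k!="image"})
o=r.observe();print(o["clock"],o["orientation"],o["width"])
E
```

```text
top {'fx': 351.3921, 'fy': 351.3921, 'cx': 256.4435, 'cy': 186.9171, 'eye': [443.1868, -147.9784, 873.4903], 'rotation': [0.1899, 0.0232, -1.571]}
side {'fx': 412.9461, 'fy': 412.9461, 'cx': 255.413, 'cy': 184.5076, 'eye': [639.5364, -751.6563, 623.109], 'rotation': [0.8282, 0.0157, 0.057]}
0.1 [-3.14016389e+00  9.29358149e-05  2.78581725e+00] 0.9990061579296666
```

View pics/top0.png

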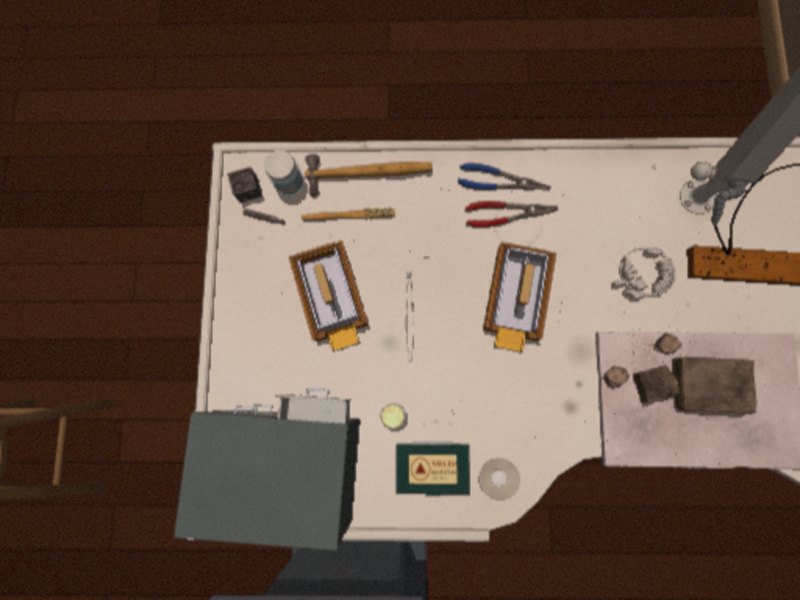

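View pics/side0.png

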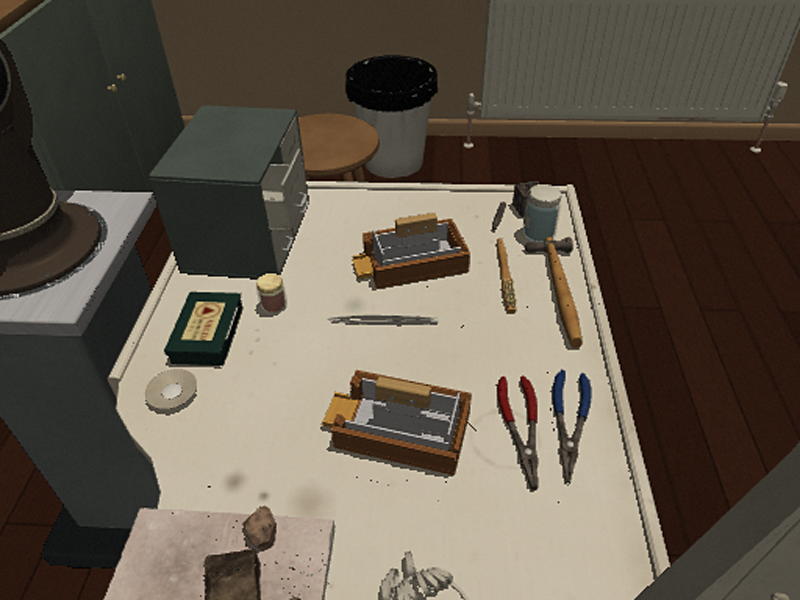

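The top view shows the two cases around (330,290) and (520,290), with both chutes facing the robot (image bottom). I need crops to see which caddy's high wall is at the chute.

```bash
python3 - <<'E'
from plant import r,hand,vision
import cv2,numpy as np
t=vision.capture("top")["image"][:,:,::-1]; s=vision.capture("side")["image"][:,:,::-1]
f=lambda im,x,y,w,h:cv2.resize(im[y:y+h,x:x+w],(800,int(800*h/w)),interpolation=cv2.INTER_CUBIC)
cv2.imwrite("pics/t1.png",f(t,176,145,192,86))
a=f(s,200,130,120,60)[:300*2]; b=f(s,200,230,120,80)
cv2.imwrite("pics/s1.png",np.vstack([cv2.resize(a,(600,300)),cv2.resize(f(s,200,232,120,60),(600,300))]))
E
```

```text
(no output)
```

View pics/t1.png

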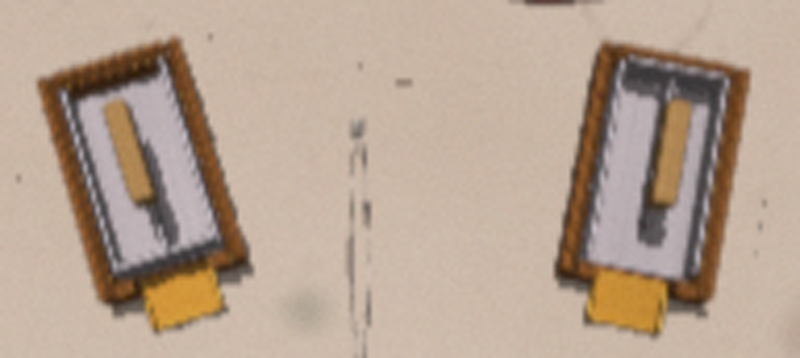

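View pics/s1.png

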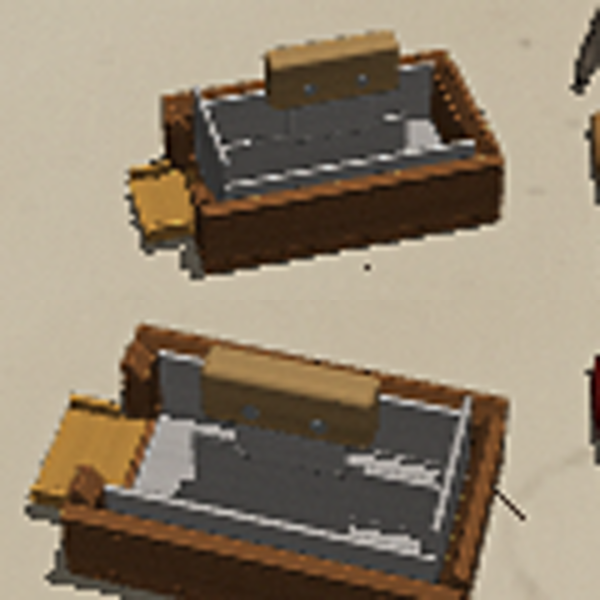

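The left (far) caddy is the reversed one: in the side crop its high end wall (200,140) stands at the chute, and in the top crop a wall closes off the chute at (170,260). The right one is open at its chute. Next I localise the case rim and grip from the crop corners.

```bash
cat > h.py <<'E'
import numpy as np
from scipy.spatial.transform import Rotation as Ro
def ray(c,uv,z):
    uv=np.atleast_2d(uv).astype(float)
    d=np.c_[(uv[:,0]-c["cx"])/c["fx"],-(uv[:,1]-c["cy"])/c["fy"],-np.ones(len(uv))]
    R=np.array(c["rotation"]); R=R if R.shape==(3,3) else Ro.from_euler("xyz",R).as_matrix()
    d=d@R.T; e=np.array(c["eye"]); return e+d*((z-e[2])/d[:,2])[:,None]
E
python3 - <<'E'
from plant import r,vision
from h import *
t=vision.capture("top"); s=vision.capture("side")
T=lambda p:(np.array(p)+.5)/800*192+[176,145]-.5
S=lambda p,y0:(np.array(p)+.5)/5+[200,y0]-.5
def rep(n,P):
    P=P[:,:2];e=[np.linalg.norm(P[i]-P[i-1]) for i in range(4)]
    d=(P[0]+P[1]-P[2]-P[3]); d2=(P[1]+P[2]-P[0]-P[3])
    print(n,P.mean(0).round(1),"edges",np.round(e,1),"yaw long",np.degrees(np.arctan2(d[1],d[0])).round(1),"short-90",np.degrees(np.arctan2(d2[1],d2[0])).round(1)+90)
rep("L case",ray(t,T([(40,82),(180,40),(250,262),(105,300)]),37))
rep("L grip",ray(t,T([(105,103),(127,97),(157,200),(133,208)]),82))
rep("R case",ray(t,T([(602,42),(748,70),(708,300),(560,276)]),37))
rep("R grip",ray(t,T([(668,98),(692,100),(677,206),(652,205)]),82))
# side grip top: far-left, far-right, near-right, near-left
rep("L grip side",ray(s,S([(398,45),(392,32),(267,43),(270,56)],130),82))
P=ray(s,S([(270,56),(398,45)],130),82);print(P.round(1))
print(ray(t,T([(147,330),(228,310)]),5).round(1))
E
```

```text
L case [608.7 -15.6] edges [136.2  86.4 139.8  86. ] yaw long 18.1 short-90 15.799999999999997
L grip [609.8 -15.2] edges [61.9 12.7 61.2 13.9] yaw long 16.7 short-90 17.099999999999994
R case [ 606.7 -312.8] edges [141.6  86.5 138.3  84.7] yaw long -12.1 short-90 -10.599999999999994
R grip [ 608.2 -314. ] edges [61.1 13.2 60.4 13.6] yaw long -10.5 short-90 -3.9000000000000057
L grip side [612.2 -12.4] edges [56.8 10.  55.9  9.7] yaw long 10.4 short-90 193.8
[[585.5 -22.3  82. ]
 [641.3 -12.2  82. ]]
[[517.7 -15.1   5. ]
 [529.5 -63.1   5. ]]
```

```bash
python3 - <<'E'
from plant import r,hand,vision
import numpy as np,cv2
pi=np.pi; a=np.radians(17)
o=r.observe(); p=np.array(o["tcp_pos"])
r.move_l([p[0],p[1],400],v=250)
q=None
for y in(a,a-pi):
    for z in (52,150,350): 
        q=r.ik([609.3,-15.4,z],[pi,0,y]); print(y,z,None if q is None else np.round(q,2))
r.reach([609.3,-15.4,350],[pi,0,a])
o=r.observe();print(o["clock"],o["qpos"],o["tcp_pos"],o["orientation"])
for y in(a,a-pi): 
    q=r.ik([609.3,-15.4,150],[pi,0,y]); print(None if q is None else np.round(q,2))
r.move_l([609.3,-15.4,130],v=150)
c=vision.capture("side"); cv2.imwrite("pics/s2.png",cv2.resize(c["image"][80:240,150:350,::-1],(750,600),interpolation=cv2.INTER_CUBIC))
o=r.observe();print(o["clock"],o["tcp_pos"],o["force"])
E
```

```text
0.29670597283903605 52 [-0.47  0.65  0.59  1.82 -0.48  0.81 -0.91]
0.29670597283903605 150 [-0.55  0.54  0.71  1.76 -0.41  0.99 -0.96]
0.29670597283903605 350 [-0.6   0.37  0.77  1.5  -0.26  1.38 -1.09]
-2.844886680750757 52 [-0.35  0.62  0.41  1.81 -0.33  0.78  2.1 ]
-2.844886680750757 150 [-0.43  0.5   0.52  1.75 -0.3   0.97  2.08]
-2.844886680750757 350 [-0.49  0.34  0.61  1.49 -0.2   1.37  1.99]
3.675 [-0.60424263  0.36953154  0.77253387  1.49792276 -0.2600157   1.37986325
 -1.08769937] [609.421321   -13.99655136 349.85875447] [-3.14115429e+00  1.15408068e-04  2.99159484e-01]
[-0.53  0.54  0.68  1.76 -0.39  0.99 -0.98]
[ 0.72  0.81 -1.24  1.67  0.81  1.26  1.17]
5.3417 [609.80916485 -15.43507116 130.84297586] [ 0.23970864  0.34690635 -0.50984512]
```

View pics/s2.png

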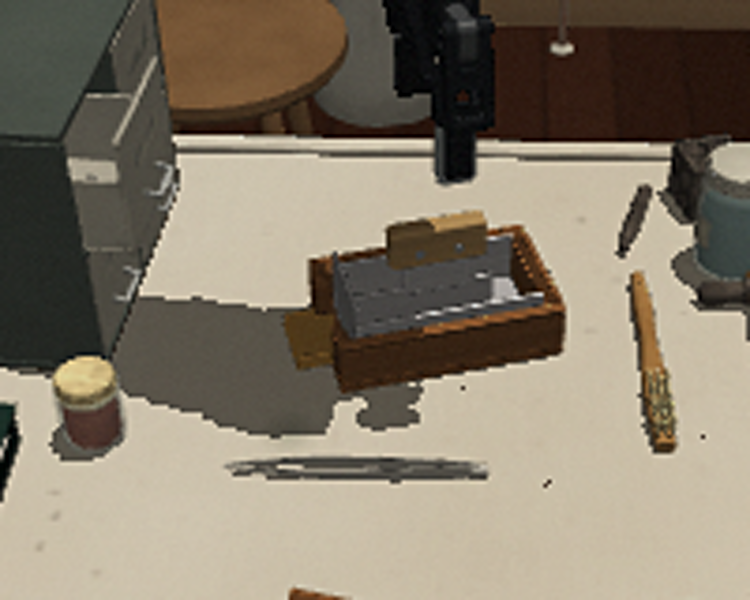

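The open fingers straddle the grip: the near finger is at (455,170) and the grip at (437,235). Now I grasp and lift, then half-turn with joint 7 alone, since q7 −0.98+π=2.16 is in range.

```bash
python3 - <<'E'
from plant import r,hand,vision
import numpy as np,cv2
r.move_l([609.3,-15.4,51],v=100)
o=r.observe();print(o["clock"],o["tcp_pos"],o["force"])
hand.set_gripper(0.0,60)
o=r.observe();print(o["clock"],o["width"],o["grip_force"],o["force"],o["tcp_pos"])
r.move_l([609.3,-15.4,70],v=60)
o=r.observe();print(o["force"],o["tcp_pos"])
r.move_l([609.3,-15.4,145],v=120)
o=r.observe();print(o["clock"],o["width"],o["force"],o["torque"],o["tcp_pos"])
c=vision.capture("top"); cv2.imwrite("pics/t2.png",c["image"][:,:,::-1])
c=vision.capture("side"); cv2.imwrite("pics/s3.png",cv2.resize(c["image"][80:240,150:350,::-1],(750,600),interpolation=cv2.INTER_CUBIC))
q=list(o["qpos"]); q[6]+=np.pi; r.set_joints(q)
o=r.observe();print(o["clock"],o["width"],o["force"],o["tcp_pos"],o["orientation"])
c=vision.capture("side"); im=c["image"][80:240,150:350,::-1]
t=vision.capture("top"); it=t["image"][140:240,170:260,::-1]
cv2.imwrite("pics/m4.png",np.hstack([cv2.resize(im,(400,320)),cv2.resize(it,(360,400))[:320]]))
cv2.imwrite("pics/t4.png",t["image"][:,:,::-1]); cv2.imwrite("pics/s4.png",c["image"][:,:,::-1])
E
```

```text
6.2833 [609.76009857 -15.6097202   51.5128976 ] [0.60122295 0.82851876 0.10924104]
6.9333 0.1528849395987744 62.00028419494629 [-0.6716864   0.20161753  0.63229664] [609.22185599 -15.17648562  50.97560992]
[-0.33423701 -0.42191476 -2.46041784] [609.53466332 -15.30138215  70.47061366]
8.175 0.15155580081141914 [-0.40316127 -0.34619938 -2.62255482] [ 0.03499267 -0.01907471  0.04073267] [608.79438691 -15.13919539 144.37924196]
10.925 0.156740273071137 [ 0.75143198 -0.23150223 -2.98589349] [608.78984346 -15.13940207 144.35571381] [ 3.14109327e+00 -9.22945410e-04 -2.84522901e+00]
```

View pics/m4.png

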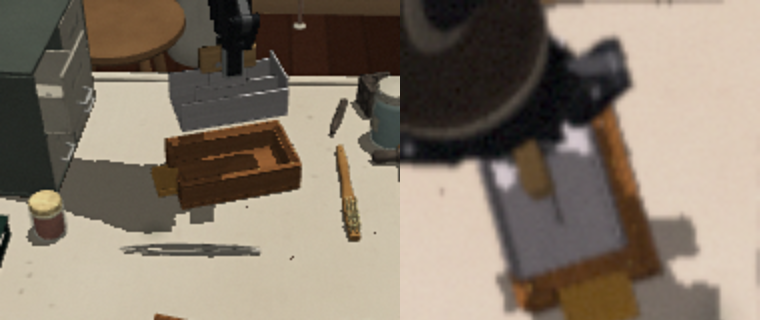

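The caddy hangs level and is turned, open end toward the robot, and the case below is empty. I'll enlarge to measure caddy against case before lowering.

```bash
python3 - <<'E'
import cv2
s=cv2.imread("pics/s4.png"); cv2.imwrite("pics/s5.png",cv2.resize(s[106:186,220:320],(750,600),interpolation=cv2.INTER_CUBIC))
t=cv2.imread("pics/t4.png"); cv2.imwrite("pics/t5.png",cv2.resize(t[160:230,180:260],(640,560),interpolation=cv2.INTER_CUBIC))
E
```

```text
(no output)
```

View pics/s5.png

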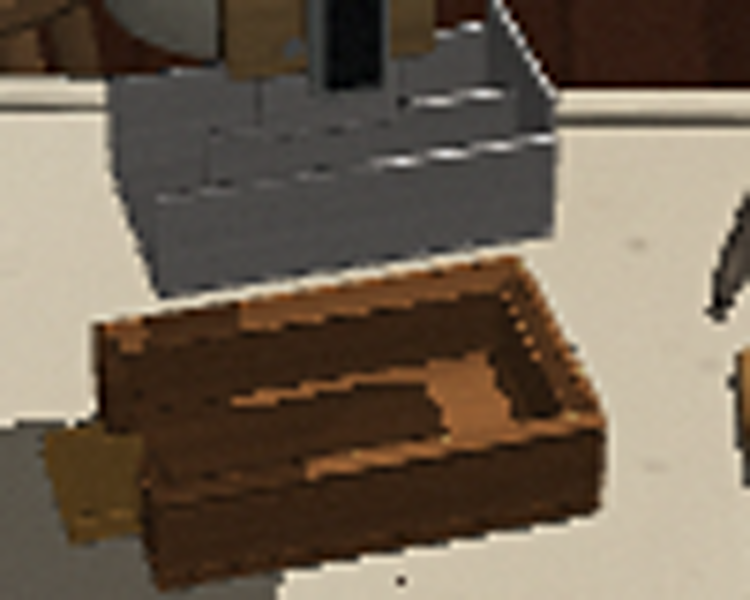

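View pics/t5.png

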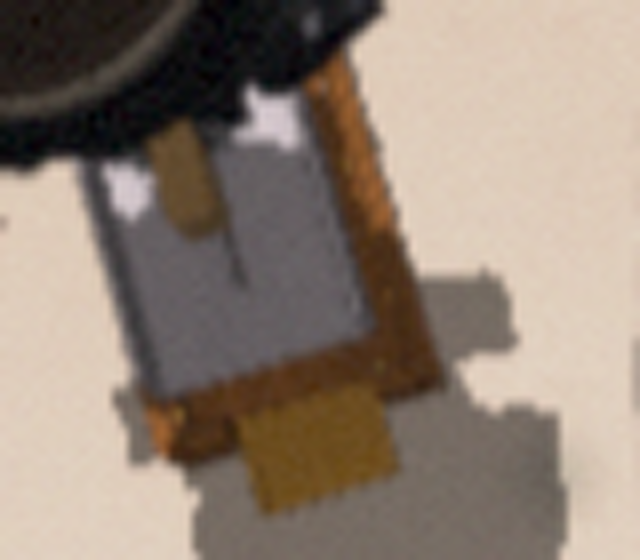

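In the side crop, the caddy's near bottom edge runs (163,297)–(553,237), the case's near bottom edge (163,590)–(600,513), and the case's near rim (150,492)–(605,425). In the top crop, the caddy's front edge is at (160,392)–(372,330) and the case's front edge at (175,462)–(440,385).

```bash
python3 - <<'E'
from plant import r,vision
from h import *
s=vision.capture("side");t=vision.capture("top")
S=lambda p:(np.array(p)+.5)/7.5+[220,106]-.5
T=lambda p:(np.array(p)+.5)/8+[180,160]-.5
def line(n,uv,cam,z,off,L):
    P=ray(cam,uv,z)[:,:2]; d=P[1]-P[0]; l=np.linalg.norm(d); d/=l
    nrm=np.array([-d[1],d[0]]); print(n,P.round(1).tolist(),"len",l.round(1),L,"yaw",np.degrees(np.arctan2(d[1],d[0])).round(1),"centre",(P.mean(0)+off*nrm).round(1))
zc=144.4-45
line("caddy side",S([(163,297),(553,237)]),s,zc,32,116)
line("case base",S([(163,590),(600,513)]),s,0,43.5,139)
line("case rim",S([(150,492),(605,425)]),s,37,43.5,139)
line("case far rim",S([(97,325),(520,258)]),s,37,-43.5,139)
line("caddy top",T([(160,392),(372,330)]),t,zc,58,64)
line("case front rim",T([(175,462),(440,385)]),t,37,69.5,87)
E
```

```text
caddy side [[562.4, -61.9], [671.3, -29.7]] len 113.6 116 yaw 16.5 centre [607.8 -15.1]
case base [[559.6, -74.7], [690.1, -34.7]] len 136.6 139 yaw 17.0 centre [612.1 -13.1]
case rim [[557.1, -73.1], [689.5, -37.5]] len 137.1 139 yaw 15.1 centre [612.  -13.3]
case far rim [[533.9, 5.3], [664.6, 44.7]] len 136.5 139 yaw 16.8 centre [611.8 -16.7]
caddy top [[543.6, -3.4], [560.8, -62.2]] len 61.3 64 yaw -73.7 centre [607.8 -16.5]
case front rim [[530.6, 3.1], [553.5, -76.0]] len 82.4 87 yaw -73.8 centre [608.8 -17.1]
```

```bash
python3 - <<'E'
from plant import r,hand,vision
import numpy as np,cv2
x,y=611.2,-14.6
r.move_l([x,y,144],v=60); r.move_l([x,y,92],v=80)
f0=np.array(r.observe()["force"]); print(f0)
for z in range(88,49,-4):
    r.move_l([x,y,z],v=40); o=r.observe(); f=np.array(o["force"])-f0
    print(z,np.round(o["tcp_pos"],1),f.round(1),np.round(o["torque"],2))
    if np.linalg.norm(f)>15: break
print(o["clock"])
E
```

```text
[-0.34119813 -0.50229393 -0.63469098]
88 [611.2 -14.5  88.1] [ 0.7  0.7 -2.2] [-0.04  0.05  0.05]
84 [611.  -14.5  83.7] [-0.2  0.5 -2.8] [-0.   -0.03  0.01]
80 [611.  -14.6  79.7] [ 0.8 -0.2 -1.8] [-0.   -0.    0.01]
76 [611.2 -14.6  75.8] [-0.3  0.6 -1.9] [-0.03  0.04  0.  ]
72 [611.3 -14.4  71.8] [ 0.7  1.4 -2.6] [ 0.11 -0.18 -0.02]
68 [611.2 -14.5  67.7] [ 1.6  1.2 -2.1] [ 0.13 -0.38  0.03]
64 [611.3 -14.6  63.8] [ 1.9  1.1 -3.5] [ 0.18 -0.54  0.07]
60 [611.2 -14.6  59.7] [ 2.9  1.  -3. ] [ 0.17 -0.56  0.11]
56 [611.2 -14.6  55.7] [ 1.9  0.9 -3.5] [ 0.15 -0.56  0.05]
52 [611.2 -14.6  51.7] [ 2.8  0.5 -3.6] [ 0.16 -0.64  0.05]
14.675
```

Smooth all the way down, with only light wall contact. Set down, release and check.

```bash
python3 - <<'E'
from plant import r,hand,vision
import numpy as np,cv2
x,y=611.2,-14.6
r.move_l([x,y,50.5],v=20); print(r.observe()["force"])
hand.set_gripper(0.6); r.sleep(.3)
r.move_l([x,y,200],v=120); r.move_l([x,y,330],v=200)
r.sleep(.3); o=r.observe(); print(o["clock"],o["force"],o["width"])
s=vision.capture("side")["image"][:,:,::-1]
cv2.imwrite("pics/s6.png",cv2.resize(s[130:310,190:330],(467,600),interpolation=cv2.INTER_CUBIC))
E
```

```text
[ 1.02590192 -0.53332154  2.62582521]
18.175 [ 0.40462366  0.31324237 -0.52338174] 0.6006203180050944
```

View pics/s6.png

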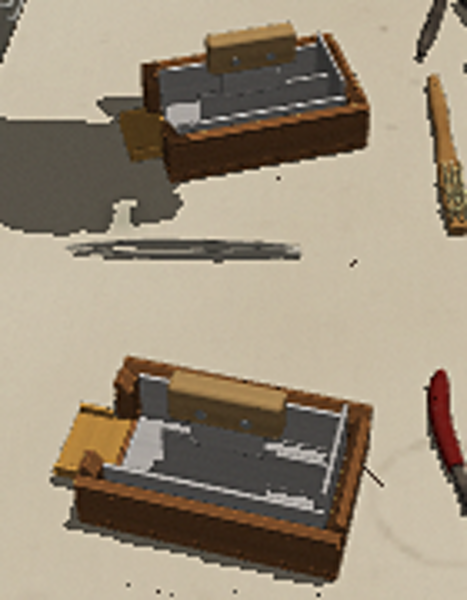

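The caddy sits flat in its case with its open end at the chute (180,115) and its high wall at the closed end (335,70). The other caddy at (230,440) is unchanged.

```bash
python3 -c "
from plant import r
print(r.finish_job())"
```

```text
the job is handed in; nothing more can be done
None
```

The back-to-front caddy has been lifted out, turned half round and set fully down in its own case with its open end at the brass chute. The other caddy was left untouched, and the job was handed in at about 18 s with no verdict returned.

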